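# Heft the specimen tins and hold up the heaviest

## Robot

A 7-joint arm with a two-finger parallel gripper is mounted at the origin on the work surface. World frame = base frame: x ahead of the robot, y to its left, z up, the work surface at z = 0. Lengths are in m, angles in rad, forces in N, time in s.
With the tool pointing down it reaches from about 0.425 to 0.875 m from the base axis. Payload 8.4 kg.
Tool frame: the origin (TCP) lies midway between the tips of the shut fingers; the grasp point (between the pads) lies 19 mm behind it (arm.grasp_offset is the distance from the TCP to the grasp point, in m); z points along the fingers, y is the line along which they close (so a half turn about z gives the same grasp; the last joint's range is limited). The gripper opens to 85 mm and grips with 20 to 120 N. Pads are 22 mm wide; open, the fingers measure 114 mm over their backs; the gripper's body (76 mm by 85 mm) begins 54 mm behind the grasp point. The pads swing forward as they close: fully open they stand 13 mm farther back than shut.
Start: joints at [-1.418, 0.333, 0.04, 1.465, -0.013, 1.343, -0.059], TCP at [0.162, 0.629, 0.231] pointing down, gripper open.
Joint ranges: [-2.58, 2.58], [-0.38, 2.09], [-1.3, 1.39], [0.25, 2.4], [-1.5, 4.64], [0.08, 2.09], [-2.65, 2.65]. Speed limits (rad/s): [2.22, 2.22, 2.79, 2.79, 3.14, 3.14, 3.14].

## Interface

Orientations are given as a rotation vector (axis times angle).
In Python, from rig import arm, vision, job_done gives the robot as it stands.
- The arm moves only by the tool arm_command, never from a script. Its argument "commands" is text: rows parted by semicolons, each of 7 numbers parted by spaces: the shift along the tool's x, y, z in units of 40 mm (1.0 is 40 mm), then the turn, a rotation vector about the tool's x, y, z in units of 5 degrees (1.0 is 5 degrees), then the opening, from 0 (shut) to 1 (fully open). A call has 1 to 8 rows; each row is the pose to reach, as a shift and turn from the pose commanded when the call began, along the tool's axes at that moment; what a row does not reach only later rows make up. A row lasts 1/12 s, in which the tool goes at most 41.7 mm and 7.16 degrees, less where a joint would pass 70% of its speed; a pose out of reach is approached as far as the arm can. A call with a gripper value outside its range is refused whole. The fingers move at their own pace and stop on an object; "grip_force" is the grip in N (left out, the last holds). Time passes only in rows, so rows that repeat a pose let the fingers close. It gives the time, the measured TCP pose, the force, the opening and the grip force at its end, in the units of the state.
- arm.sense(): the state, without advancing time (a new reading comes with each control period).
- vision.snapshot(name): name is "scene" or "top" or "wrist"; returns (picture, depth): 400x640x3 uint8, red, green, blue; 400x640 float32, m along the optical axis (not along the pixel's ray), 0 where there is no reading.
- vision.camera_info(name): a dict with "K" (3x3 intrinsics, pixels), "rvec" (rotation vector, rad) and "tvec" (3), from world to camera coordinates, as OpenCV has them. Camera axes: x right, y down, z forward; pixel columns grow to the right and rows downward; lengths in m; the calibration is good to about 2 mm. A picture is of the moment at which its call begins: read the wrist's pose just before it. camera_info takes no time and is no camera call; for the wrist camera it gives the pose at the moment of the call.
- job_done(): hands the job in; it is judged then, once.
The state is a dict: "time_s": time; "joint_positions": joint angles; "joint_velocities": joint speeds; "joint_efforts": joint torques, N m; "tcp_pos": TCP position; "orientation": TCP orientation; "ft_force": force on the tool from outside, world axes, zero at the start; "moment": the same for the moment, N m; "width": opening from 0.0 (shut) to 1.0 (fully open); "finger_force": force on a finger pad.
Only numpy, scipy, OpenCV 4.12 (cv2) and the standard library are available. Lean on these libraries where they do the work, as an engineer would, in place of code of your own. Each camera call takes 0.05 s, during which the arm holds its last target. There are 200 camera calls.

## Task

The three specimen tins look alike, but one holds the uncut steel blank and is clearly the heaviest. Wind the handwheel clockwise until the retaining bar is fully drawn back from their lids, then lift each tin in turn clear of the tray rim to feel its weight, setting it back upright in the tray. Finish with the heaviest in the gripper, held still and upright in the air with its underside well above the other tins' lids (do not put it down or let go); tip no tin over and leave the other things on the bench where they are.

Things in the scene. Friction and masses are not known exactly. Their poses are not given: they have to be found in the camera images.
- rack: fixed tin rack: grey-painted steel base plate, 200 mm (its x) by 475 mm (its y), 12 mm thick. Origin on the table surface; x points away from the robot, within 0.25 rad of world x, y to the left. The three tins stand in its tray at x about 0, y about -15, +85 and +185 mm; the handwheel stands at x 0, y -170 mm on a grey gearbox, 86 x 80 mm, top 58 mm above the table
- tray (a point): middle of the tray's floor, on the rack's top, 12 mm above the table, at rack x 0, y 80 mm, axes as the rack's; inside it measures 102 mm (x) by 300 mm (y); its thin rim stands 18 mm above that floor all round
- wheel (a joint): angle of the black handwheel, rad; grows as it turns clockwise seen from above, about a vertical axis; 0 at one stop, 9.42 (one and a half turns) at the other; starts at 0.1 to 1.5. Stiff: about 4 N along the rim at the handle turns it, and it stays where it is left. Geared to the retaining bar
- bar (a joint): position of the retaining bar, m: 0 is across the middle of the tins' lids, 0.100 fully drawn back (away from the robot, along the rack's +x); equals 0.01061 times the wheel angle (67 mm a turn). Stiff (some 17 N to push directly): wind the wheel
- bar_mid (a point): middle of the top of the retaining bar, a flat dark steel bar 20 mm wide and 8 mm thick lying along the rack's y across all three lids, its underside 102 mm above the table and 5 mm over the lids; it moves with bar. Fully drawn back its near edge is 90 mm beyond the tins' centre line
- wheel_hub (a point): centre of the handwheel on its axis, at the height of the rim (79 mm above the table); the rim is 12 mm thick, 50 mm mean radius
- handle_mid (a point): middle of the wheel's upright round handle, black, 25 mm diameter, 52 mm tall (from 85 to 137 mm above the table), standing on the rim 50 mm from the axis and spinning freely about its own upright axis, so that a gripper holding it need not turn; the point lies on its axis 112 mm above the table
- tin_a: one of three alike: closed round aluminium screw-lid tin, 58 mm diameter, 85 mm tall, upright; origin at the centre of its underside, z up. The three stand in a row about 100 mm apart in the tray, in any order. What is inside is hidden: the heaviest weighs 0.5 to 0.7 kg in all, the other two 0.15 to 0.35 kg; any of the three may be the heaviest, and the content may shift by 3 mm inside
- tin_b: one of three alike: closed round aluminium screw-lid tin, 58 mm diameter, 85 mm tall, upright; origin at the centre of its underside, z up. The three stand in a row about 100 mm apart in the tray, in any order. What is inside is hidden: the heaviest weighs 0.5 to 0.7 kg in all, the other two 0.15 to 0.35 kg; any of the three may be the heaviest, and the content may shift by 3 mm inside
- tin_c: one of three alike: closed round aluminium screw-lid tin, 58 mm diameter, 85 mm tall, upright; origin at the centre of its underside, z up. The three stand in a row about 100 mm apart in the tray, in any order. What is inside is hidden: the heaviest weighs 0.5 to 0.7 kg in all, the other two 0.15 to 0.35 kg; any of the three may be the heaviest, and the content may shift by 3 mm inside
- puck_1: bystander: black resin specimen puck, 32 mm diameter, 18 mm tall; origin at centre of underside
- puck_2: bystander: another such puck, 32 mm diameter, 18 mm tall; origin at centre of underside
- wrench: bystander: flat wrench, 160 mm long, lying along its own x in front of the tray
- jar: bystander: small amber jar with black cap, 52 mm diameter, 60 mm tall, beside the tray; origin at centre of underside
- brush: bystander: brush 170 mm long, lying along its own x, outside the handwheel
- bottle: bystander: white bottle, 64 mm diameter, 170 mm tall, at the robot's right; origin at centre of underside
- gauge: bystander: small orange sensor box, 60 x 40 x 30 mm, at the robot's right; origin at centre of underside
Things that resemble listed ones, but are neither listed nor needed, are in the scene too. What is shaped like the tin_b but pink, purple or red is not meant.

How it is judged:
On the way, in this order (a step that is already met when the one before it is completed fails the run):
1. the handwheel is wound on until the retaining bar is drawn back (bar at 90 mm or more of 100), all the tins still standing in the tray (value of joint bar above 0.09 m and z of each of tin_a, tin_b, tin_c in the frame of rack below 0.0155 m), for 0.2 s.
2. a first lift: a tin is lifted 12 mm or more off the tray floor (z of any of tin_a, tin_b, tin_c in the frame of rack above 0.024 m), for 0.2 s.
3. it is set back: all three tins stand on the tray floor (z of each of tin_a, tin_b, tin_c in the frame of rack below 0.0155 m), for 0.1 s.
4. a second lift: a tin is lifted 12 mm or more off the tray floor (z of any of tin_a, tin_b, tin_c in the frame of rack above 0.024 m), for 0.2 s.
5. it is set back: all three tins stand on the tray floor (all of step 3), for 0.1 s.
6. a third lift: a tin is lifted 12 mm or more off the tray floor (z of any of tin_a, tin_b, tin_c in the frame of rack above 0.024 m), for 0.2 s.
At the end, for the whole second after the job is handed in: The fingers alone hold the heaviest tin, base over 105 mm above the table (8 mm above the other lids), within 0.3 rad of upright, under 40 mm/s; the other two stand released, upright and at rest in the tray, each pressing on it with 1 to 4.2 N; the bar is drawn back 90 mm or more (value of joint bar above 0.09 m and (((height (world z) of tin_a above 0.105 m and angle between tin_a's own z axis and vertical below 0.3 rad and contact force between the fingers and tin_a above 3 N and linear speed of tin_a below 0.04 m/s and contact force between tin_a and rack below 0.2 N and contact force between tin_a and bottle below 0.2 N and contact force between tin_b and rack between 1 and 4.2 N and contact force between each of tin_a, the fingers and tin_b below 0.2 N and contact force between tin_c and rack between 1 and 4.2 N and contact force between each of tin_a, the fingers and tin_c below 0.2 N) and (angle between tin_b's own z axis and vertical below 0.1 rad and z of tin_b in the frame of rack between 0.009 and 0.0155 m and linear speed of tin_b below 0.03 m/s and x of tin_b in the frame of rack between -0.05 and 0.05 m and y of tin_b in the frame of rack between -0.07 and 0.23 m) and (angle between tin_c's own z axis and vertical below 0.1 rad and z of tin_c in the frame of rack between 0.009 and 0.0155 m and linear speed of tin_c below 0.03 m/s and x of tin_c in the frame of rack between -0.05 and 0.05 m and y of tin_c in the frame of rack between -0.07 and 0.23 m)) or ((height (world z) of tin_b above 0.105 m and angle between tin_b's own z axis and vertical below 0.3 rad and contact force between the fingers and tin_b above 3 N and linear speed of tin_b below 0.04 m/s and contact force between tin_b and rack below 0.2 N and contact force between tin_b and bottle below 0.2 N and contact force between tin_a and rack between 1 and 4.2 N and contact force between each of tin_b, the fingers and tin_a below 0.2 N and contact force between tin_c and rack between 1 and 4.2 N and contact force between each of tin_b, the fingers and tin_c below 0.2 N) and (angle between tin_a's own z axis and vertical below 0.1 rad and z of tin_a in the frame of rack between 0.009 and 0.0155 m and linear speed of tin_a below 0.03 m/s and x of tin_a in the frame of rack between -0.05 and 0.05 m and y of tin_a in the frame of rack between -0.07 and 0.23 m) and (angle between tin_c's own z axis and vertical below 0.1 rad and z of tin_c in the frame of rack between 0.009 and 0.0155 m and linear speed of tin_c below 0.03 m/s and x of tin_c in the frame of rack between -0.05 and 0.05 m and y of tin_c in the frame of rack between -0.07 and 0.23 m)) or ((height (world z) of tin_c above 0.105 m and angle between tin_c's own z axis and vertical below 0.3 rad and contact force between the fingers and tin_c above 3 N and linear speed of tin_c below 0.04 m/s and contact force between tin_c and rack below 0.2 N and contact force between tin_c and bottle below 0.2 N and contact force between tin_a and rack between 1 and 4.2 N and contact force between each of tin_c, the fingers and tin_a below 0.2 N and contact force between tin_b and rack between 1 and 4.2 N and contact force between each of tin_c, the fingers and tin_b below 0.2 N) and (angle between tin_a's own z axis and vertical below 0.1 rad and z of tin_a in the frame of rack between 0.009 and 0.0155 m and linear speed of tin_a below 0.03 m/s and x of tin_a in the frame of rack between -0.05 and 0.05 m and y of tin_a in the frame of rack between -0.07 and 0.23 m) and (angle between tin_b's own z axis and vertical below 0.1 rad and z of tin_b in the frame of rack between 0.009 and 0.0155 m and linear speed of tin_b below 0.03 m/s and x of tin_b in the frame of rack between -0.05 and 0.05 m and y of tin_b in the frame of rack between -0.07 and 0.23 m)))); the arm keeps its last pose, push and grip.
It fails at once if a tin is tipped (over 0.6 rad) (angle between any of tin_a, tin_b, tin_c's own z axis and vertical above 0.6 rad).
It fails at once if a bystander is shifted by more than 30 mm (distance of any of puck_1, puck_2, wrench, jar, brush, bottle, gauge from where it was at the start of the episode above 0.03 m).
It also fails if it takes over 72 s, if anything falls off the work surface, if the arm or the gripper's body presses on something with over 40 N, if the wrist force passes 120 N, or if a joint passes its speed limit or range.

## Working session

There is one attempt and no reset: what is moved stays moved. The work goes in short steps, Python scripts to look and compute and a tool call to move; the robot and the scene stay as the last step left them, time stands still between calls to the robot, and variables do not carry over. Pictures are saved under pics/ and viewed, at most 10 in all, crops included, and the job is handed in when it is done.

Besides the shell and the picture viewer there is one more tool, called by a JSON object that holds its "method" and its "body". arm_command: Moves the arm, as the interface text tells. Its arguments: {"type":"object","properties":{"commands":{"type":"string"},"grip_force":{"type":"number"}},"required":["commands"]}

```bash
ls; mkdir -p pics
python3 - <<'E'
from rig import arm,vision
import cv2
s=arm.sense();print({k:(v if not hasattr(v,'round') else v) for k,v in s.items()})
for n in("scene","top"):
    p,d=vision.snapshot(n);cv2.imwrite(f"pics/{n}0.png",p[:,:,::-1])
    print(n,vision.camera_info(n))
E
```

```text
pics
{'time_s': 0.0, 'joint_positions': array([-1.41818173,  0.33393072,  0.03986545,  1.46628132, -0.01341336,
        1.34328099, -0.05853565]), 'joint_velocities': array([-0.00030535, -0.00026374, -0.00118244,  0.00031476,  0.0006803 ,
       -0.00072771, -0.00042961]), 'joint_efforts': array([-6.33323943e-04, -6.58545542e+01,  1.36497494e+00, -4.05563521e+01,
        1.66817405e-02,  1.28464366e-02, -5.67227119e-06]), 'tcp_pos': array([0.16185999, 0.62905467, 0.23040341]), 'orientation': array([-3.94566321e-01, -3.11660498e+00,  2.56147466e-03]), 'ft_force': array([-0.52921326,  0.2499553 ,  0.27473916]), 'moment': array([ 0.0236271 , -0.0134386 ,  0.01161717]), 'finger_force': 0.0, 'width': 1.0003269407045472}
scene {'K': array([[507.17246202,   0.        , 322.05854317],
       [  0.        , 507.17246202, 201.36724042],
       [  0.        ,   0.        ,   1.        ]]), 'rvec': array([ 2.42378798,  0.99443129, -0.29301894]), 'tvec': array([-0.30407005, -0.2918043 ,  1.54520215])}
top {'K': array([[499.80580882,   0.        , 314.63790561],
       [  0.        , 499.80580882, 196.69670045],
       [  0.        ,   0.        ,   1.        ]]), 'rvec': array([ 2.12749421, -2.11459125,  0.22325004]), 'tvec': array([-0.06983633,  0.52580535,  1.36746511])}
```

View pics/scene0.png

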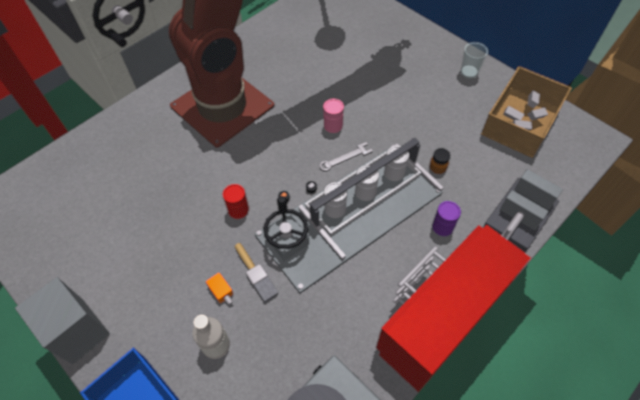

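View pics/top0.png

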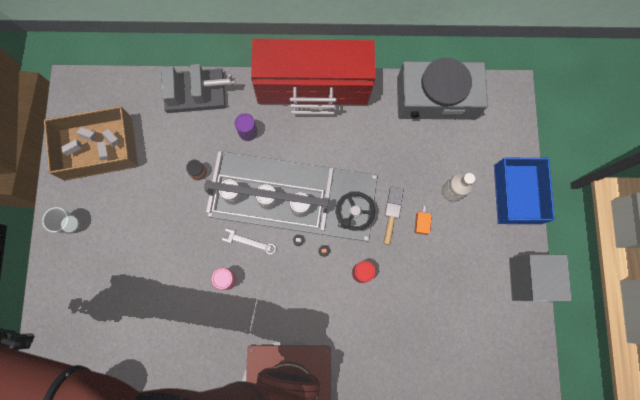

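Both views show the rack: the top view has tins at about (229,189), (265,195), (300,203), the wheel hub at (355,211) and pucks at (298,240) and (324,250). The handle isn't clear, so I'll enlarge both.

```bash
cat > h.py <<'E'
import numpy as np,cv2
from scipy.spatial.transform import Rotation as R
from rig import arm,vision
def cam(n):
    c=vision.camera_info(n);Rm=cv2.Rodrigues(c["rvec"])[0];return c["K"],Rm,np.array(c["tvec"]).ravel()
def cloud(n,d):
    K,Rm,t=cam(n);v,u=np.mgrid[:d.shape[0],:d.shape[1]]
    p=np.stack([(u-K[0,2])/K[0,0]*d,(v-K[1,2])/K[1,1]*d,d],-1);w=(p-t)@Rm;w[d<=0]=np.nan;return w
def proj(n,P):
    K,Rm,t=cam(n);q=(np.atleast_2d(P)@Rm.T+t)@K.T;return q[:,:2]/q[:,2:]
def at_z(n,u,v,z):
    K,Rm,t=cam(n);r=Rm.T@np.linalg.inv(K)@[u,v,1];c=-Rm.T@t;return c+r*(z-c[2])/r[2]
def tri(obs):
    A=[];b=[]
    for n,(u,v) in obs:
        K,Rm,t=cam(n);r=Rm.T@np.linalg.inv(K)@[u,v,1];r/=np.linalg.norm(r);M=np.eye(3)-np.outer(r,r);A.append(M);b.append(M@(-Rm.T@t))
    return np.linalg.solve(sum(A),sum(b))
E
python3 - <<'E'
from h import *
a,d=vision.snapshot("top");b,e=vision.snapshot("scene")
np.savez("d0.npz",a=a,d=d,b=b,e=e)
A=cv2.resize(a[140:265,180:420],(800,417),interpolation=3)
B=cv2.resize(b[130:300,210:450],(800,567),interpolation=3)
cv2.imwrite("pics/topz.png",A[:,:,::-1]);cv2.imwrite("pics/scz.png",B[:,:,::-1])
w=cloud("top",d)
for u,v in[(355,211),(324,250),(298,240),(229,189),(265,195),(300,203),(283,195),(247,185),(216,220),(180,300)]:print(u,v,w[v,u].round(4))
E
```

```text
355 211 [ 0.4808 -0.1784  0.0817]
324 250 [ 0.3784 -0.0945  0.0174]
298 240 [ 0.4065 -0.02    0.0179]
229 189 [0.5351 0.1683 0.1069]
265 195 [0.5188 0.0694 0.108 ]
300 203 [ 0.4995 -0.0261  0.0963]
283 195 [0.5188 0.0202 0.1101]
247 185 [0.5685 0.1319 0.0104]
216 220 [ 0.4658  0.2205 -0.0015]
180 300 [0.2366 0.3112 0.0014]
```

View pics/topz.png

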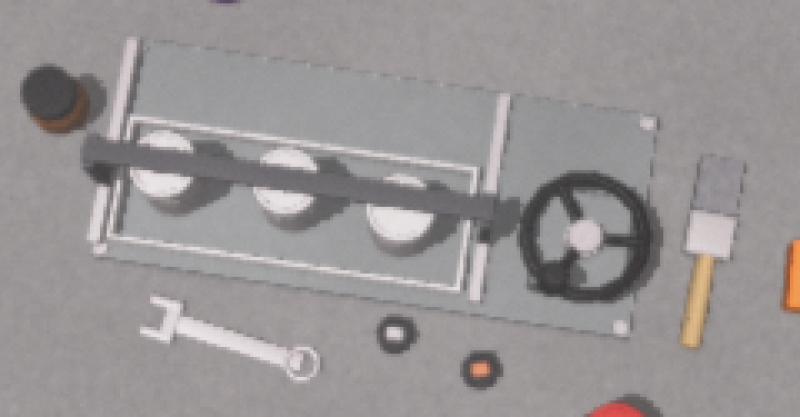

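View pics/scz.png

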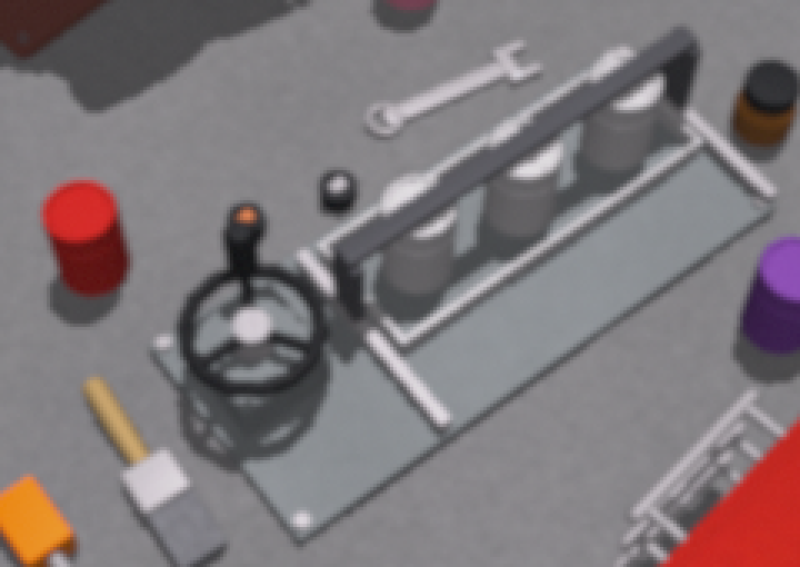

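The enlarged views show the upright handle on the robot side of the rim, at about (346,222) in the top view with the hub at (355,211). The orange-marked puck lies just below the wheel.

Run:
```python
from h import *
z=np.load("d0.npz")
W={"top":cloud("top",z["d"]),"scene":cloud("scene",z["e"])};I={"top":z["a"],"scene":z["b"]}
near=lambda w,c,r:np.hypot(w[...,0]-c[0],w[...,1]-c[1])<r
for n in W:
    w=W[n];Z=w[...,2];g=I[n].astype(int)
    m=(Z>.098)&(Z<.122)&(w[...,0]>.42)&(w[...,0]<.62)&(w[...,1]>-.11)&(w[...,1]<.28)&(g.max(-1)<110)
    p=w[m];c=p.mean(0);u,s,v=np.linalg.svd(p[:,:2]-c[:2],full_matrices=False);dd=v[0]*np.sign(v[0][1]);t=(p[:,:2]-c[:2])@dd
    print(n,"bar n",m.sum(),c.round(4),"yaw",np.arctan2(-dd[0],dd[1]).round(4),"extent",t.min().round(3),t.max().round(3),"zmed",np.median(p[:,2]).round(4))
    m=near(w,(.48,-.178),.075)&(Z>.068)&(Z<.092)&(g.max(-1)<90);p=w[m]
    A=np.c_[2*p[:,:2],np.ones(len(p))];q=np.linalg.lstsq(A,(p[:,:2]**2).sum(1),rcond=None)[0];print(" rim c",q[:2].round(4),"r",np.sqrt(q[2]+q[:2]@q[:2]).round(4),len(p))
    m=near(w,(.48,-.178),.09)&(Z>.098)&(Z<.15);p=w[m];print(" handle",m.sum(),np.nanmean(p,0).round(4),p.min(0).round(3),p.max(0).round(3))
    for c in[(.53,.168),(.517,.069),(.4995,-.026)]:
        m=near(w,c,.045)&(Z>.085)&(Z<.108)&(g.min(-1)>150);p=w[m]
        u,v=np.where(m)[1],np.where(m)[0]
        print(" lid",m.sum(),p.mean(0).round(4),p.min(0).round(3),p.max(0).round(3))
# plate corner screws in top
for u,v in[(180+648*.3,140+123*.3),(180+621*.3,140+327*.3),(180+99*.3,140+249*.3)]: print(at_z("top",u,v,.014).round(4))
print("hub tri",tri([("top",(355.2,211.1)),("scene",(210+251*.3,130+326*.3))]))
print("handletop tri",tri([("top",(346,222.5)),("scene",(210+246*.3,130+215*.3))]))
```

```text
top bar n 172 [0.5203 0.0456 0.1094] yaw -0.1387 extent -0.149 0.19 zmed 0.1097
 rim c [ 0.4818 -0.1783] r 0.0467 456
 handle 121 [ 0.4596 -0.1308  0.1244] [ 0.431 -0.16   0.099] [ 0.513 -0.089  0.144]
 lid 183 [0.5354 0.1721 0.0971] [0.509 0.147 0.09 ] [0.566 0.198 0.106]
 lid 187 [0.5231 0.0705 0.0969] [0.496 0.046 0.09 ] [0.553 0.095 0.107]
 lid 197 [ 0.4956 -0.024   0.0965] [ 0.474 -0.051  0.087] [0.531 0.001 0.103]
scene bar n 948 [0.5258 0.0547 0.109 ] yaw -0.1462 extent -0.162 0.18 zmed 0.1093
 rim c [ 0.486  -0.1816] r 0.0462 664
 handle 210 [ 0.4663 -0.1372  0.119 ] [ 0.433 -0.165  0.098] [ 0.518 -0.09   0.142]
 lid 113 [0.5409 0.1692 0.0954] [0.511 0.144 0.091] [0.566 0.194 0.1  ]
 lid 124 [0.5303 0.066  0.0958] [0.498 0.041 0.089] [0.552 0.092 0.103]
 lid 139 [ 0.4982 -0.0265  0.096 ] [ 0.476 -0.05   0.088] [ 0.531 -0.001  0.101]
[ 0.5949 -0.243   0.014 ]
[ 0.4137 -0.2163  0.014 ]
[0.4788 0.2364 0.014 ]
hub tri [ 0.4813434  -0.17945278  0.0766608 ]
handletop tri [ 0.44125217 -0.14549765  0.14418804]
```

Add to h.py:
```python
YAW=-.143; RX=np.array([np.cos(YAW),np.sin(YAW),0]);RY=np.array([-np.sin(YAW),np.cos(YAW),0]);O=np.array([.507,-.011,0])
RT=np.stack([RY,RX,[0,0,-1.]],1)
def go(p):
    s=arm.sense();r=R.from_rotvec(s["orientation"]);d=r.inv().apply(np.array(p)-s["tcp_pos"])/.04
    t=(r.inv()*R.from_matrix(RT)).as_rotvec()/np.radians(5)
    return d.round(2),t.round(2),"dist",round(float(np.linalg.norm(d)*.04),3)
```

```text
(no output)
```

{"method": "arm_command", "body": {"commands": "-7 -3 0 0 0 10 1;-7 -3 0 0 0 10 1;-7 -3 0 0 0 10 1;-7 -3 0 0 0 10 1;-7 -3 0 0 0 10 1;-7 -3 0 0 0 10 1;-7 -3 0 0 0 10 1;-7 -3 0 0 0 10 1"}}

```text
time_s: 0.87
tcp_pos: [0.4092, 0.4377, 0.2316]
orientation: [1.694, 2.642, -0.0]
ft_force: [0.5, -1.4, 0.3]
width: 0.996
finger_force: 0.0
```

```bash
python3 -c "
from h import *
print(arm.sense()['tcp_pos'],arm.sense()['joint_positions'].round(2));print(go([.443,-.148,.231]),go([.443,-.148,.18]))"
```

```text
[0.40922078 0.43770268 0.23164607] [-1.16  0.23  0.31  1.61 -0.07  1.31 -0.4 ]
(array([-13.66,  -5.35,   0.04]), array([0.03, 0.02, 6.57]), 'dist', 0.587) (array([-13.65,  -5.35,   1.32]), array([0.03, 0.02, 6.57]), 'dist', 0.589)
```

{"method": "arm_command", "body": {"commands": "-7.5 -2.6 0 0 0 6.5 1;-7.5 -2.6 0 0 0 6.5 1;-7.5 -2.6 0 0 0 6.5 1;-7.5 -2.6 0 0 0 6.5 1;-7.5 -2.6 0 0 0 6.5 1;-7.5 -2.6 0 0 0 6.5 1;-7.5 -2.6 0 0 0 6.5 1;-7.5 -2.6 0 0 0 6.5 1"}}

```text
time_s: 1.53
tcp_pos: [0.439, 0.1237, 0.2314]
orientation: [-2.354, -2.08, -0.0]
ft_force: [1.0, 0.2, -0.2]
width: 1.002
finger_force: 0.0
```

```bash
python3 -c "
from h import *
print(arm.sense()['tcp_pos'],arm.sense()['joint_positions'].round(2));print(go([.443,-.148,.231]),go([.443,-.148,.18]))"
```

```text
[0.43902477 0.12366588 0.23141191] [-0.95 -0.11  0.55  1.93  0.06  1.3  -0.55]
(array([-6.73,  0.94,  0.01]), array([-0.  , -0.  ,  0.22]), 'dist', 0.272) (array([-6.73,  0.94,  1.28]), array([-0.  , -0.  ,  0.22]), 'dist', 0.277)
```

{"method": "arm_command", "body": {"commands": "-6.7 0.95 0.4 0 0 0.2 1;-6.7 0.95 0.4 0 0 0.2 1;-6.7 0.95 0.4 0 0 0.2 1;-6.7 0.95 0.4 0 0 0.2 1;-6.7 0.95 0.4 0 0 0.2 1;-6.7 0.95 0.4 0 0 0.2 1;-6.7 0.95 0.4 0 0 0.2 1;-6.7 0.95 0.4 0 0 0.2 1"}}

```text
time_s: 2.2
tcp_pos: [0.4435, -0.1479, 0.2155]
orientation: [2.376, 2.054, 0.0]
ft_force: [-0.7, -0.1, 0.2]
width: 1.004
finger_force: 0.0
```

Run:
```python
from h import *
s=arm.sense();print(s['tcp_pos'],s['joint_positions'].round(2));print(go([.443,-.148,.231]))
print(vision.camera_info("wrist"))
a,d=vision.snapshot("wrist");cv2.imwrite("pics/w1.png",a[:,:,::-1]);w=cloud("wrist",d)
m=(w[...,2]>.10)&(w[...,2]<.15)&(np.hypot(w[...,0]-.443,w[...,1]+.148)<.045);v,u=np.where(m)
print(m.sum(),w[m].mean(0),w[m].min(0),w[m].max(0),u.mean(),v.mean())
m=(w[...,2]>.125)&(w[...,2]<.145)&(np.hypot(w[...,0]-.443,w[...,1]+.148)<.045);print(m.sum(),w[m].mean(0),w[m].min(0),w[m].max(0))
```

```text
[ 0.44347327 -0.14793101  0.21545119] [-0.74 -0.12  0.92  1.95  0.1   1.27  0.  ]
(array([-0.  , -0.01, -0.39]), array([ 0.01,  0.01, -0.02]), 'dist', 0.016)
{'K': array([[301.82256965,   0.        , 319.05465555],
       [  0.        , 301.82256965, 199.83192022],
       [  0.        ,   0.        ,   1.        ]]), 'rvec': array([-2.81081737,  0.20382965,  0.0304872 ]), 'tvec': array([-0.46149641, -0.11374398,  0.33893129])}
970 [ 0.44433672 -0.1429797   0.12992722] [ 0.43124499 -0.15808361  0.10007458] [ 0.45609084 -0.13460391  0.13912573] 318.03711340206183 204.57628865979382
743 [ 0.44403033 -0.14466763  0.13505608] [ 0.43124499 -0.15808361  0.12524566] [ 0.45592199 -0.13481815  0.13912573]
```

View pics/w1.png

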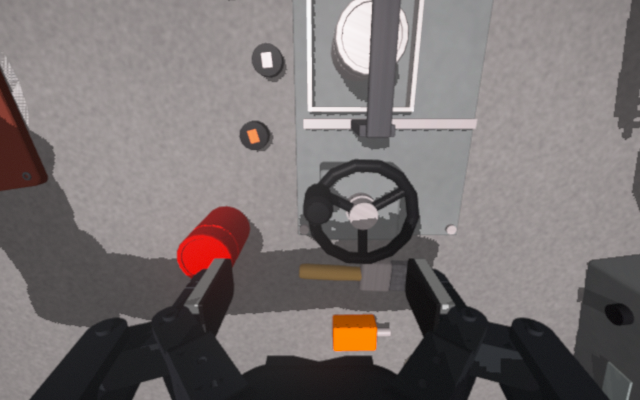

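Wrist view: handle at (318,204), in line with the grip axis between the open fingers; the space around it is free. I'll go down and grip it.

{"method": "arm_command", "body": {"commands": "0.03 0 1 0 0 0 1;0.03 0 2 0 0 0 1;0.03 0 2.95 0 0 0 1;0.03 0 2.95 0 0 0 1;0.03 0 2.95 0 0 0 0;0.03 0 2.95 0 0 0 0;0.03 0 2.95 0 0 0 0;0.03 0 2.95 0 0 0 0", "grip_force": 40}}

```text
time_s: 2.92
tcp_pos: [0.446, -0.1412, 0.0994]
orientation: [2.368, 2.062, 0.006]
ft_force: [0.0, -0.4, 0.2]
width: 0.454
finger_force: 0.0
```

{"method": "arm_command", "body": {"commands": "0 0 0 0 0 0 0;0 0 0 0 0 0 0;0 0 0 0 0 0 0;0 0 0 0 0 0 0"}}

```text
time_s: 3.25
tcp_pos: [0.4449, -0.141, 0.0988]
orientation: [-2.369, -2.062, -0.003]
ft_force: [-5.5, 2.1, 12.1]
width: 0.284
finger_force: 38.6
```

Run:
```python
from h import *
s=arm.sense();print(s['tcp_pos'],s['joint_positions'].round(2),s['width'])
hub=np.array([.4825,-.179,0]);v=s['tcp_pos']-hub;p0=np.arctan2(v@RY,v@RX);print(np.degrees(p0),np.hypot(v@RX,v@RY))
for k in range(0,40):
    p=p0-k*.24
    print(k,(.05*np.array([np.sin(p)-np.sin(p0),np.cos(p)-np.cos(p0)])/.04).round(2))
```

```text
[ 0.44491923 -0.14097985  0.09878036] [-0.72  0.1   1.    2.09 -0.1   1.    0.19] 0.28356868471776603
142.86031000115315 0.05345882573471699
0 [0. 0.]
1 [0.22 0.21]
2 [0.37 0.46]
3 [0.47 0.74]
4 [0.49 1.04]
5 [0.45 1.34]
6 [0.33 1.61]
7 [0.15 1.86]
8 [-0.08  2.05]
9 [-0.35  2.18]
10 [-0.64  2.24]
11 [-0.94  2.23]
12 [-1.23  2.15]
13 [-1.49  2.01]
14 [-1.71  1.81]
15 [-1.87  1.56]
16 [-1.97  1.27]
17 [-2.    0.98]
18 [-1.96  0.68]
19 [-1.85  0.4 ]
20 [-1.68  0.16]
21 [-1.46 -0.04]
22 [-1.19 -0.18]
23 [-0.9  -0.25]
24 [-0.6  -0.24]
25 [-0.31 -0.17]
26 [-0.04 -0.03]
27 [0.18 0.17]
28 [0.35 0.41]
29 [0.46 0.69]
30 [0.5  0.99]
31 [0.46 1.29]
32 [0.36 1.57]
33 [0.19 1.82]
34 [-0.03  2.02]
35 [-0.3   2.16]
36 [-0.58  2.23]
37 [-0.88  2.24]
38 [-1.18  2.17]
39 [-1.44  2.04]
```

{"method": "arm_command", "body": {"commands": "0 0 0 0 0 0 0;0.22 0.21 0 0 0 0 0;0.37 0.46 0 0 0 0 0;0.47 0.74 0 0 0 0 0;0.49 1.04 0 0 0 0 0;0.49 1.04 0 0 0 0 0"}}

```text
time_s: 3.75
tcp_pos: [0.492, -0.1239, 0.0989]
orientation: [-2.365, -2.067, -0.009]
ft_force: [6.5, 17.2, 6.0]
width: 0.28
finger_force: 40.4
```

Run:
```python
from h import *
s=arm.sense();print(s['tcp_pos'],s['joint_positions'].round(2),s['width'])
hub=np.array([.4825,-.179,0]);v=s['tcp_pos']-hub;p0=np.arctan2(v@RY,v@RX);print(np.degrees(p0),np.hypot(v@RX,v@RY), s['ft_force'])
a,d=vision.snapshot("top");w=cloud("top",d);Z=w[...,2]
m=(np.hypot(w[...,0]-.48,w[...,1]+.178)<.075)&(Z>.068)&(Z<.092)&(a.max(-1)<90);print(m.sum())
g=a.astype(int);m=(Z>.098)&(Z<.122)&(w[...,0]>.42)&(w[...,0]<.72)&(w[...,1]>-.05)&(w[...,1]<.28)&(g.max(-1)<110)
p=w[m];print("bar",(p.mean(0)-O)@RX)
b,e=vision.snapshot("scene")
cv2.imwrite("pics/g1.png",np.vstack([cv2.resize(a[150:250,300:420],(600,500)),])[:,:,::-1])
```

```text
[ 0.49200867 -0.12393354  0.0989464 ] [-0.69  0.22  0.96  2.   -0.22  1.02  0.24] 0.2799204032079757
88.39628477493979 0.055881395134860117 [ 6.50382629 17.19656795  6.00919509]
288
bar 0.011425821853067467
```

View pics/g1.png

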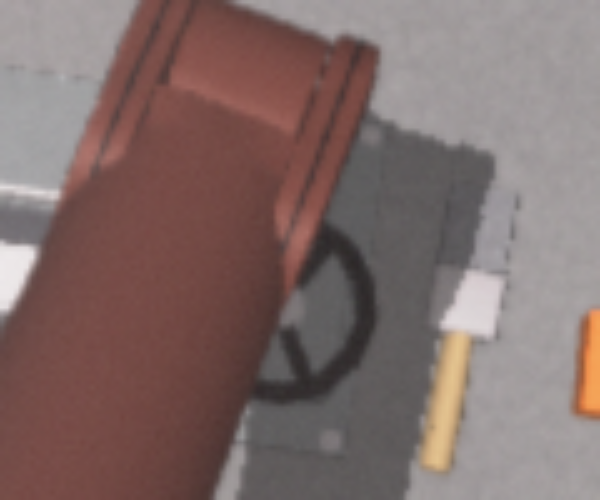

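The wheel has turned: its spokes have moved in the top view. I'll let it settle and read the forces before going on.

{"method": "arm_command", "body": {"commands": "0 0 0 0 0 0 0;0 0 0 0 0 0 0;0 0 0 0 0 0 0"}}

```text
time_s: 4.1
tcp_pos: [0.4913, -0.1237, 0.099]
orientation: [-2.366, -2.067, -0.011]
ft_force: [6.4, 12.5, 2.0]
width: 0.275
finger_force: 40.1
```

Run:
```python
from h import *
s=arm.sense();print(s)
a,d=vision.snapshot("wrist");cv2.imwrite("pics/w2.png",a[:,:,::-1])
```

```text
{'time_s': 4.1, 'joint_positions': array([-0.68763   ,  0.22133302,  0.95566665,  2.0049119 , -0.21979   ,
        1.01490788,  0.23829497]), 'joint_velocities': array([ 5.07947952e-05, -1.52375719e-03, -1.45041206e-03,  1.21099736e-03,
        9.21094978e-04,  7.03340037e-04, -9.97442455e-04]), 'joint_efforts': array([  7.334387  , -29.90715623,  13.95423263, -31.17105246,
         4.30008799,   0.15519178,  -0.03362129]), 'tcp_pos': array([ 0.49128739, -0.12371358,  0.09900413]), 'orientation': array([-2.36560826, -2.06655722, -0.01094439]), 'ft_force': array([ 6.40199964, 12.5071215 ,  1.95599403]), 'moment': array([ 2.78775142, -1.21573236,  0.08427852]), 'finger_force': 40.06538631627336, 'width': 0.27505078865367066}
```

View pics/w2.png

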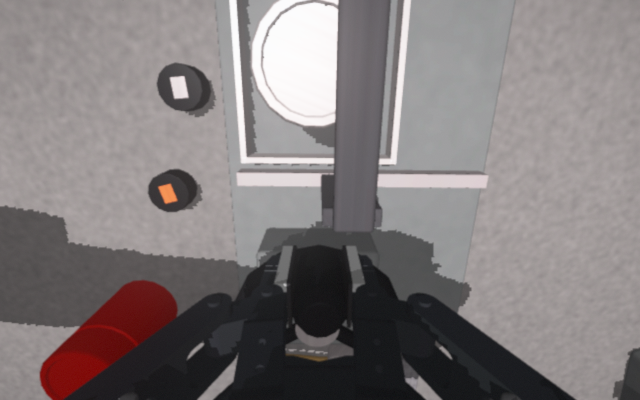

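Wrist view: the handle at (317,290) is held between the pads and the bar end (355,230) is clear. Both measured handle points fit a 50 mm circle whose centre is about 6 mm further left than I took it, so I'll wind about that centre.

{"method": "arm_command", "body": {"commands": "0.19 0.35 0 0 0 0 0;0.07 0.66 0 0 0 0 0;-0.13 0.91 0 0 0 0 0;-0.39 1.11 0 0 0 0 0;-0.69 1.24 0 0 0 0 0;-1.02 1.28 0 0 0 0 0;-1.34 1.24 0 0 0 0 0;-1.64 1.11 0 0 0 0 0"}}

```text
time_s: 4.82
tcp_pos: [0.5258, -0.1988, 0.0991]
orientation: [2.366, 2.062, 0.006]
ft_force: [7.2, 1.0, -2.8]
width: 0.277
finger_force: 39.9
```

Run:
```python
from h import *
s=arm.sense();print(s['joint_positions'].round(2))
hub=np.array([.483,-.173,0]);v=s['tcp_pos']-hub;p0=np.arctan2(v@RY,v@RX);print(np.degrees(p0),np.hypot(v@RX,v@RY),s['ft_force']@RX,s['ft_force']@RY,R.from_rotvec(s['orientation']).as_matrix().round(3))
```

```text
[-0.48  0.37  0.92  1.88 -0.34  1.06  0.44]
-22.8867046757495 0.05000611155168789 6.941967519593276 2.0333060793855027 [[ 0.137  0.991  0.005]
 [ 0.991 -0.137  0.   ]
 [ 0.001  0.005 -1.   ]]
```

{"method": "arm_command", "body": {"commands": "-0.26 -0.2 0 0 0 0 0;-0.46 -0.46 0 0 0 0 0;-0.58 -0.76 0 0 0 0 0;-0.62 -1.08 0 0 0 0 0;-0.58 -1.41 0 0 0 0 0;-0.46 -1.71 0 0 0 0 0;-0.26 -1.97 0 0 0 0 0;0 -2.17 0 0 0 0 0"}}

```text
time_s: 5.48
tcp_pos: [0.4366, -0.1897, 0.0988]
orientation: [2.371, 2.057, 0.0]
ft_force: [-1.9, -5.2, 10.2]
width: 0.275
finger_force: 42.3
```

{"method": "arm_command", "body": {"commands": "0.3 -0.12 0 0 0 0 0;0.62 -0.17 0 0 0 0 0;0.95 -0.12 0 0 0 0 0;1.25 0 0 0 0 0 0;1.51 0.2 0 0 0 0 0;1.71 0.46 0 0 0 0 0;1.83 0.76 0 0 0 0 0;1.87 1.08 0 0 0 0 0"}}

```text
time_s: 6.15
tcp_pos: [0.4909, -0.1224, 0.0988]
orientation: [2.369, 2.058, -0.002]
ft_force: [-7.1, -19.9, 9.4]
width: 0.278
finger_force: 42.3
```

```bash
cat > w.py <<'E'
from h import *
s=arm.sense();print(s['joint_positions'].round(2))
hub=np.array([.483,-.173,0]);v=s['tcp_pos']-hub;p0=np.arctan2(v@RY,v@RX);print(np.degrees(p0),np.hypot(v@RX,v@RY),s['ft_force']@RX,s['ft_force']@RY,R.from_rotvec(s['orientation']).as_matrix().round(3)[1])
for n in("top","scene"):
    a,d=vision.snapshot(n);w=cloud(n,d)-O;Z=w[...,2];x=w@RX;y=w@RY
    m=(Z>.100)&(Z<.118)&(x>-.04)&(x<.13)&(y>0)&(y<.22)&(a.max(-1)<110);print(n,m.sum(),np.median(x[m]),y[m].min(),y[m].max())
E
python3 w.py
```

```text
[-0.69  0.22  0.95  2.01 -0.2   1.01  0.21]
89.30787239493604 0.05118888478819868 -4.180639844403011 -20.666498246720813 [ 0.99  -0.14  -0.004]
top 61 0.07466090840335647 0.001812526199863597 0.2141922652750563
scene 596 0.08794022032313711 0.0001895699381720248 0.21990334269281128
```

{"method": "arm_command", "body": {"commands": "-0.1 0.32 0 0 0 0 0;-0.25 0.63 0 0 0 0 0;-0.45 0.88 0 0 0 0 0;-0.7 1.05 0 0 0 0 0;-0.7 1.05 0 0 0 0 0"}}

```text
time_s: 6.67
tcp_pos: [0.5299, -0.154, 0.0989]
orientation: [2.369, 2.059, 0.003]
ft_force: [1.6, -2.1, 4.3]
width: 0.275
finger_force: 42.1
```

```bash
python3 w.py
```

```text
[-0.56  0.34  0.91  1.9  -0.31  1.05  0.34]
30.206403835678177 0.050622017832378866 1.905741138255335 -1.8402215134801791 [ 0.99  -0.139 -0.001]
top 58 0.08568932649919199 0.0033394602105789664 0.21948749205264312
scene 502 0.09798709744300121 0.0003832123447471582 0.21906834368856085
```

{"method": "arm_command", "body": {"commands": "-0.3 0.14 0 0 0 0 0;-0.6 0.18 0 0 0 0 0;-0.6 0.18 0 0 0 0 0"}}

```text
time_s: 7.02
tcp_pos: [0.5331, -0.1781, 0.0989]
orientation: [2.369, 2.06, 0.004]
ft_force: [3.7, -3.2, 6.9]
width: 0.279
finger_force: 42.4
```

```bash
python3 w.py
```

```text
[-0.51  0.37  0.91  1.87 -0.33  1.06  0.39]
2.369619018401763 0.050353955390077774 4.151154469903682 -2.6555623768270213 [ 0.99  -0.139 -0.   ]
top 57 0.09081089918530912 0.006834555386671666 0.2193492021643289
scene 510 0.10332558764136633 8.521863700019722e-05 0.21988713443942304
```

{"method": "arm_command", "body": {"commands": "-0.32 -0.04 0 0 0 0 0;-0.45 -0.08 0 0 0 0 0;-0.45 -0.08 0 0 0 0 0"}}

```text
time_s: 7.37
tcp_pos: [0.5324, -0.1821, 0.0989]
orientation: [-2.355, -2.071, -0.023]
ft_force: [12.0, 35.3, 13.9]
width: 0.278
finger_force: 43.4
```

```bash
python3 w.py
```

```text
[-0.48  0.37  0.9   1.87 -0.35  1.06  0.43]
-2.295173849856784 0.05020118338015912 6.877371419619576 36.6544046478223 [ 0.992 -0.128  0.014]
top 62 0.09119608854870408 0.004247383717734267 0.21938218000853096
scene 523 0.10343529972832549 0.0004921923708123588 0.2195498257917364
```

The 37 N reaction means the wheel is at its stop, and the bar reads about 100 mm. I'll relax the push, release and rise.

{"method": "arm_command", "body": {"commands": "0.4 0.05 0 0 0 0 0;0.4 0.05 0 0 0 0 0;0.4 0.05 0 0 0 0 1;0.4 0.05 0 0 0 0 1;0.4 0.05 0 0 0 0 1;0.4 0.05 0 0 0 0 1;0.4 0.05 -1 0 0 0 1;0.4 0.05 -2 0 0 0 1"}}

```text
time_s: 8.13
tcp_pos: [0.5283, -0.1789, 0.1764]
orientation: [-2.369, -2.059, 0.007]
ft_force: [1.2, -0.0, 0.7]
width: 0.998
finger_force: 0.0
```

{"method": "arm_command", "body": {"commands": "1 -0.5 -1.5 0 0 0 1;2 -0.7 -1.5 0 0 0 1;2.5 -0.8 -1.5 0 0 0 1;2.5 -0.8 -1.5 0 0 0 1"}}

```text
time_s: 8.47
tcp_pos: [0.5132, -0.0679, 0.239]
orientation: [-2.361, -2.07, -0.006]
ft_force: [1.1, 1.7, 0.4]
width: 1.002
finger_force: 0.0
```

```bash
cat > t.py <<'E'
from h import *
from scipy.optimize import least_squares
s=arm.sense();print(s['tcp_pos'],s['joint_positions'].round(2),s['ft_force'].round(2),s['width'])
for n in("top","wrist"):
    a,d=vision.snapshot(n);w=cloud(n,d);Z=w[...,2];g=a.astype(int)
    if n=="top":
        x=(w-O)@RX;y=(w-O)@RY;m=(Z>.100)&(Z<.118)&(x>.04)&(x<.13)&(y>-.1)&(y<.22)&(a.max(-1)<110);print("bar",m.sum(),np.median(x[m]))
    for c in[(.538,.171),(.5247,.069),(.503,-.025)]:
        m=(np.hypot(w[...,0]-c[0],w[...,1]-c[1])<.045)&(Z>.088)&(Z<.108)&(g.min(-1)>110)
        if m.sum()<60: print(n,"-");continue
        k,_=cv2.findContours(m.astype(np.uint8),0,1);k=max(k,key=cv2.contourArea)[:,0]
        (u,v),r=cv2.minEnclosingCircle(k)
        print(n,"lid",m.sum(),w[m].mean(0).round(4),"mid",((w[m].min(0)+w[m].max(0))/2).round(4),"ext",np.ptp(w[m],0).round(3))
E
python3 t.py
```

```text
[ 0.51317257 -0.06791348  0.23897262] [-0.85  0.05  0.94  1.81 -0.04  1.3  -0.03] [1.1  1.74 0.45] 1.0015051604998348
bar 55 0.09006301893513181
top lid 348 [0.5377 0.1715 0.0969] mid [0.5372 0.1718 0.0962] ext [0.057 0.057 0.016]
top lid 347 [0.5241 0.0699 0.0963] mid [0.5244 0.0706 0.0961] ext [0.056 0.056 0.015]
top -
wrist -
wrist lid 3720 [0.5252 0.0639 0.0954] mid [0.5254 0.0626 0.0945] ext [0.057 0.051 0.009]
wrist lid 2936 [ 0.5036 -0.0282  0.0956] mid [ 0.5032 -0.0291  0.0936] ext [0.056 0.057 0.011]
```

```bash
python3 -c "
from h import *
print(go([.5033,-.024,.15]),go([.5033,-.024,.047]))"
```

```text
(array([ 1.19, -0.4 ,  2.19]), array([ 0.  , -0.02,  0.1 ]), 'dist', 0.101) (array([ 1.18, -0.4 ,  4.77]), array([ 0.  , -0.02,  0.1 ]), 'dist', 0.197)
```

{"method": "arm_command", "body": {"commands": "1.18 -0.4 1 0 0 0.1 1;1.18 -0.4 1.8 0 0 0.1 1;1.18 -0.4 2 0 0 0.1 1;1.18 -0.4 2 0 0 0.1 1", "grip_force": 45}}

```text
time_s: 8.9
tcp_pos: [0.5004, -0.0268, 0.1536]
orientation: [-2.377, -2.05, 0.01]
ft_force: [-0.8, -0.1, -0.4]
width: 1.005
finger_force: 0.0
```

```bash
python3 -c "
from h import *
print(go([.5033,-.024,.047]), arm.sense()['tcp_pos'])"; python3 t.py
```

```text
(array([0.09, 0.08, 2.66]), array([-0.07,  0.03, -0.05]), 'dist', 0.107) [ 0.500398   -0.02683137  0.15357253]
[ 0.500398   -0.02683137  0.15357253] [-0.88  0.11  0.9   1.95 -0.09  1.13 -0.08] [-0.81 -0.08 -0.35] 1.0052771737534807
bar 132 0.09337588790823068
top lid 346 [0.5377 0.1716 0.0964] mid [0.5377 0.1719 0.0959] ext [0.058 0.058 0.015]
top lid 163 [0.5246 0.0828 0.0963] mid [0.525  0.0844 0.0963] ext [0.056 0.029 0.013]
top -
wrist -
wrist lid 7243 [0.5269 0.0693 0.0979] mid [0.5267 0.0684 0.098 ] ext [0.057 0.057 0.007]
wrist lid 4673 [ 0.5049 -0.0244  0.0976] mid [ 0.5046 -0.0263  0.0945] ext [0.056 0.057 0.013]
```

{"method": "arm_command", "body": {"commands": "0.06 0.1 1 0 0 0 1;0.06 0.1 2 0 0 0 1;0.06 0.1 2.65 0 0 0 1;0.06 0.1 2.65 0 0 0 1;0.06 0.1 2.65 0 0 0 0;0.06 0.1 2.65 0 0 0 0;0.06 0.1 2.65 0 0 0 0;0.06 0.1 2.65 0 0 0 0"}}

```text
time_s: 9.67
tcp_pos: [0.5088, -0.0252, 0.054]
orientation: [2.379, 2.051, 0.004]
ft_force: [-5.7, -1.8, 8.3]
width: 0.678
finger_force: 46.4
```

{"method": "arm_command", "body": {"commands": "0 0 0 0 0 0 0;0 0 0 0 0 0 0"}}

```text
time_s: 9.83
tcp_pos: [0.5088, -0.0252, 0.054]
orientation: [2.379, 2.051, 0.004]
ft_force: [-5.7, -1.3, 8.8]
width: 0.677
finger_force: 46.4
```

{"method": "arm_command", "body": {"commands": "0 0 -0.3 0 0 0 0;0 0 -0.7 0 0 0 0;0 0 -1.1 0 0 0 0;0 0 -1.2 0 0 0 0;0 0 -1.2 0 0 0 0;0 0 -1.2 0 0 0 0;0 0 -1.2 0 0 0 0;0 0 -1.2 0 0 0 0"}}

```text
time_s: 10.5
tcp_pos: [0.5071, -0.0247, 0.0987]
orientation: [-2.378, -2.052, 0.002]
ft_force: [-0.1, 0.0, -3.2]
width: 0.676
finger_force: 49.2
```

```bash
cat > f.py <<'E'
from h import *
F=[];M=[]
for i in range(4):
    s=arm.sense();F.append(s['ft_force']);M.append(s['joint_efforts'])
    a,d=vision.snapshot("wrist")
print(np.mean(F,0),np.std(F,0),s['tcp_pos'],s['width'],s['joint_positions'].round(2),np.mean(M,0))
E
python3 f.py
```

```text
[ 0.21507549  0.12620033 -2.77590672] [0.29582737 0.1036067  0.25761705] [ 0.50724035 -0.02485504  0.09882924] 0.6734028134064375 [-0.84  0.22  0.9   2.   -0.2   1.02  0.01] [-5.32784796e-02 -3.53419974e+01  6.97115008e+00 -3.60189790e+01
  1.83864284e-02  3.53720074e-03  2.13222389e-03]
```

Right tin: about 2.8 N, so a light one. I'll set it back.

{"method": "arm_command", "body": {"commands": "0 0 0.4 0 0 0 0;0 0 0.8 0 0 0 0;0 0 1.05 0 0 0 0;0 0 1.15 0 0 0 0;0 0 1.17 0 0 0 0;0 0 1.17 0 0 0 0;0 0 1.17 0 0 0 0"}}

```text
time_s: 11.28
tcp_pos: [0.5068, -0.0247, 0.054]
orientation: [-2.377, -2.05, 0.002]
ft_force: [-15.5, 1.8, 30.1]
width: 0.68
finger_force: 51.9
```

{"method": "arm_command", "body": {"commands": "0 0 0 0 0 0 1;0 0 0 0 0 0 1;0 0 0 0 0 0 1;0 0 0 0 0 0 1;0 0 -1 0 0 0 1;0 0 -2 0 0 0 1;0 0 -2.6 0 0 0 1;0 0 -2.6 0 0 0 1"}}

```text
time_s: 11.95
tcp_pos: [0.5105, -0.025, 0.1613]
orientation: [2.377, 2.049, 0.01]
ft_force: [0.6, 0.6, -0.6]
width: 1.0
finger_force: 0.0
```

```bash
python3 t.py;  python3 -c "
from h import *
print(go([.526,.069,.15]),go([.526,.069,.05]))"
```

```text
[ 0.51050534 -0.02501051  0.16130695] [-0.9   0.12  0.93  1.93 -0.11  1.14 -0.07] [ 0.58  0.63 -0.58] 0.9999228536258212
bar 132 0.0935378498307124
top lid 349 [0.5378 0.1712 0.0964] mid [0.5378 0.1716 0.0967] ext [0.057 0.058 0.017]
top lid 142 [0.5259 0.0841 0.0965] mid [0.5257 0.086  0.097 ] ext [0.054 0.026 0.016]
top -
wrist -
wrist lid 6814 [0.5241 0.0698 0.0945] mid [0.5241 0.0689 0.0947] ext [0.057 0.057 0.006]
wrist lid 4412 [ 0.5062 -0.0242  0.0945] mid [ 0.5059 -0.0257  0.0929] ext [0.057 0.057 0.01 ]
(array([2.37, 0.1 , 0.19]), array([ 0.02, -0.02, -0.04]), 'dist', 0.095) (array([2.37, 0.09, 2.69]), array([ 0.02, -0.02, -0.04]), 'dist', 0.143)
```

{"method": "arm_command", "body": {"commands": "1 0.03 0 0 0 0 1;2 0.07 0 0 0 0 1;2.37 0.07 0 0 0 0 1;2.37 0.07 0.8 0 0 0 1;2.37 0.07 1.8 0 0 0 1;2.37 0.07 2.6 0 0 0 1;2.37 0.07 2.65 0 0 0 1;2.37 0.07 2.65 0 0 0 1"}}

```text
time_s: 12.72
tcp_pos: [0.5224, 0.0677, 0.0487]
orientation: [-2.379, -2.051, 0.009]
ft_force: [-0.0, -0.1, 0.7]
width: 1.003
finger_force: 0.0
```

{"method": "arm_command", "body": {"commands": "0 0 0 0 0 0 0;0 0 0 0 0 0 0;0 0 0 0 0 0 0;0 0 0 0 0 0 0;0 0 0 0 0 0 0;0 0 0 0 0 0 0"}}

```text
time_s: 13.22
tcp_pos: [0.5255, 0.0689, 0.0526]
orientation: [2.378, 2.052, 0.005]
ft_force: [-2.0, -0.8, 5.4]
width: 0.67
finger_force: 47.1
```

{"method": "arm_command", "body": {"commands": "0 0 -0.3 0 0 0 0;0 0 -0.7 0 0 0 0;0 0 -1.1 0 0 0 0;0 0 -1.2 0 0 0 0;0 0 -1.2 0 0 0 0;0 0 -1.2 0 0 0 0;0 0 -1.2 0 0 0 0;0 0 -1.2 0 0 0 0"}}

```text
time_s: 13.88
tcp_pos: [0.5237, 0.0686, 0.0978]
orientation: [-2.378, -2.052, 0.002]
ft_force: [0.2, 0.2, -2.1]
width: 0.67
finger_force: 48.6
```

```bash
python3 f.py
```

```text
[ 0.06764755 -0.1233036  -2.11324857] [0.4723165  0.32167775 0.18318767] [0.52390053 0.06852059 0.09800885] 0.6699373040912753 [-0.95  0.27  0.85  1.95 -0.23  1.03 -0.15] [-4.52327073e-02 -3.99891445e+01  8.24367262e+00 -3.54572779e+01
  1.36809541e-02  5.36725278e-03  2.45215835e-03]
```

Middle tin: about 2.1 N, also light. I'll set it back and go to the left tin.

{"method": "arm_command", "body": {"commands": "0 0 0.4 0 0 0 0;0 0 0.8 0 0 0 0;0 0 1.05 0 0 0 0;0 0 1.12 0 0 0 0;0 0 1.14 0 0 0 0;0 0 1.14 0 0 0 0;0 0 1.14 0 0 0 0"}}

```text
time_s: 14.67
tcp_pos: [0.5245, 0.0686, 0.0531]
orientation: [2.379, 2.052, 0.0]
ft_force: [-0.1, -0.2, -1.3]
width: 0.668
finger_force: 48.7
```

{"method": "arm_command", "body": {"commands": "0 0 0 0 0 0 1;0 0 0 0 0 0 1;0 0 0 0 0 0 1;0 0 0 0 0 0 1;0 0 -1 0 0 0 1;0 0 -2 0 0 0 1;0 0 -2.6 0 0 0 1;0 0 -2.6 0 0 0 1"}}

```text
time_s: 15.33
tcp_pos: [0.5272, 0.0688, 0.162]
orientation: [2.378, 2.05, 0.012]
ft_force: [0.6, -0.0, -0.2]
width: 1.0
finger_force: 0.0
```

```bash
python3 t.py;  python3 -c "
from h import *
print(go([.538,.1715,.15]),go([.538,.1715,.05]))"
```

```text
[0.52721126 0.06880745 0.16204159] [-1.01  0.17  0.89  1.88 -0.15  1.14 -0.21] [ 0.58 -0.   -0.2 ] 1.0000570572542193
bar 411 0.09766369368797664
top -
top -
top lid 339 [ 0.506  -0.025   0.0963] mid [ 0.5062 -0.0246  0.0965] ext [0.056 0.053 0.016]
wrist lid 7003 [0.5375 0.1717 0.0944] mid [0.5375 0.1709 0.0944] ext [0.057 0.057 0.007]
wrist lid 4354 [0.5239 0.0704 0.0944] mid [0.5235 0.0685 0.093 ] ext [0.056 0.058 0.01 ]
wrist lid 1458 [ 0.5026 -0.0152  0.0941] mid [ 0.5056 -0.0243  0.0926] ext [0.053 0.054 0.009]
(array([ 2.58, -0.05,  0.2 ]), array([ 0.02, -0.02, -0.04]), 'dist', 0.104) (array([ 2.58, -0.05,  2.7 ]), array([ 0.02, -0.02, -0.04]), 'dist', 0.149)
```

Both tins are back on the floor, with lids at the same height as before. Now the left tin.

{"method": "arm_command", "body": {"commands": "1 -0.02 0 0 0 0 1;2 -0.05 0 0 0 0 1;2.58 -0.05 0 0 0 0 1;2.58 -0.05 0.8 0 0 0 1;2.58 -0.05 1.8 0 0 0 1;2.58 -0.05 2.6 0 0 0 1;2.58 -0.05 2.65 0 0 0 1;2.58 -0.05 2.65 0 0 0 1"}}

```text
time_s: 16.1
tcp_pos: [0.5357, 0.1698, 0.0489]
orientation: [-2.379, -2.051, 0.009]
ft_force: [1.1, 0.0, 0.7]
width: 0.997
finger_force: 0.0
```

{"method": "arm_command", "body": {"commands": "0 0 0 0 0 0 0;0 0 0 0 0 0 0;0 0 0 0 0 0 0;0 0 0 0 0 0 0;0 0 0 0 0 0 0;0 0 0 0 0 0 0", "grip_force": 60}}

```text
time_s: 16.6
tcp_pos: [0.5383, 0.1715, 0.0532]
orientation: [-2.379, -2.052, -0.004]
ft_force: [-3.1, -0.3, 7.0]
width: 0.658
finger_force: 62.7
```

{"method": "arm_command", "body": {"commands": "0 0 -0.3 0 0 0 0;0 0 -0.7 0 0 0 0;0 0 -1.1 0 0 0 0;0 0 -1.2 0 0 0 0;0 0 -1.2 0 0 0 0;0 0 -1.2 0 0 0 0;0 0 -1.2 0 0 0 0;0 0 -1.2 0 0 0 0"}}

```text
time_s: 17.27
tcp_pos: [0.5368, 0.1709, 0.0981]
orientation: [-2.378, -2.052, 0.002]
ft_force: [-0.4, 0.2, -6.3]
width: 0.658
finger_force: 65.9
```

```bash
python3 f.py
```

```text
[ 0.15792875 -0.31745449 -5.7173836 ] [0.44568512 0.41413005 0.77689206] [0.53709115 0.17085717 0.09836658] 0.6645429326355673 [-1.05  0.34  0.8   1.86 -0.28  1.05 -0.29] [-4.30435830e-02 -4.90469965e+01  1.08460546e+01 -3.71451509e+01
  2.10802931e-02  1.47952691e-02  1.90642219e-03]
```

Left tin: about 6 N, the heaviest. I'll raise it well above the other lids.

{"method": "arm_command", "body": {"commands": "0 0 -0.5 0 0 0 0;0 0 -1.1 0 0 0 0;0 0 -1.7 0 0 0 0;0 0 -2.1 0 0 0 0;0 0 -2.2 0 0 0 0;0 0 -2.2 0 0 0 0;0 0 -2.2 0 0 0 0;0 0 -2.2 0 0 0 0"}}

```text
time_s: 18.13
tcp_pos: [0.5366, 0.1709, 0.1854]
orientation: [-2.378, -2.052, 0.004]
ft_force: [0.9, -0.5, -6.0]
width: 0.658
finger_force: 67.0
```

```bash
python3 f.py
python3 - <<'E'
from h import *
b,e=vision.snapshot("scene");cv2.imwrite("pics/end.png",cv2.resize(b[90:290,210:450],(720,600))[:,:,::-1])
w=cloud("scene",e);m=(np.hypot(w[...,0]-.537,w[...,1]-.171)<.033)&(b.min(-1)>60);print(m.sum(),np.percentile(w[m][:,2],[2,50,98]))
E
```

```text
[ 0.27434964 -0.24090583 -5.78347187] [0.45160359 0.18360966 0.18610407] [0.53686835 0.17084703 0.18585799] 0.66092038490826 [-1.11  0.24  0.84  1.77 -0.19  1.22 -0.36] [ 9.80196597e-03 -4.35733831e+01  8.13972071e+00 -4.11704680e+01
  2.50782566e-02  3.40580170e-03  4.46729742e-03]
1067 [0.00807333 0.17658624 0.26152265]
```

View pics/end.png

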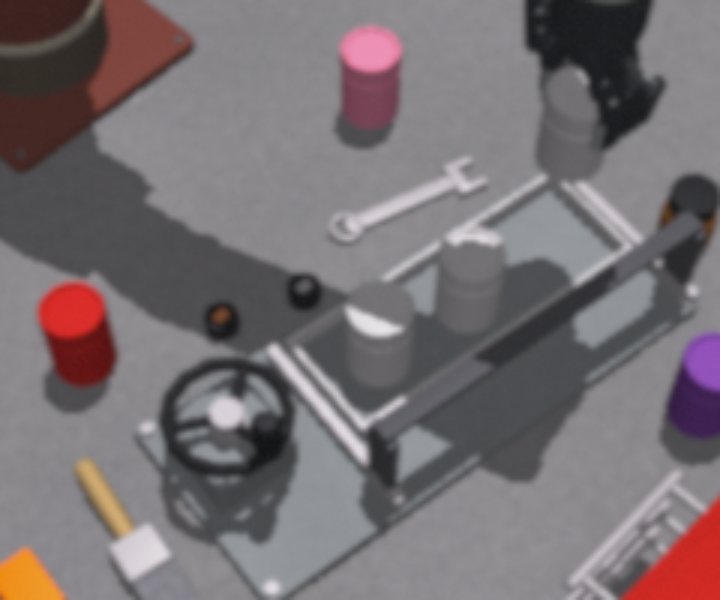

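The scene view shows the heavy tin held upright in the gripper at (570,125), with the other two standing in the tray at (470,280) and (380,335). The bar is drawn back and the bystanders are in place, so I'm handing in.

```bash
python3 -c "
from rig import job_done
print(job_done())"
```

```text
the job is handed in; nothing more can be done
None
```

I wound the bar back to its stop and weighed all three tins. The heaviest, the left one (about 6 N, against 2.1 and 2.8 N), is held upright with its underside about 0.14 m above the table; the job is handed in, but no verdict came back.

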